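# Zero the peak pointer of a bench force dial

### The job

The last pull test on the prototype left the red peak pointer up the scale. Turn the red reset knob counterclockwise (seen from above) until its pointer is back over the green zero mark, at its stop, then let go. Leave the blue limit pointer as it is set and do not move or knock over the clear acrylic prototype.

Things in the scene. Friction and masses are not known exactly. Their poses are not given: they have to be found in the camera images.
- peak_knob_grip (a point): Grip point of the RED knob, on its upright axis: a bar 46 mm long (x), 14 mm thick (y), its top 10 mm above this point. Turns with the knob, z up; -x points along the bar to the pointer. Below it a 44 mm disc, top 27 mm below this point, and a flat red pointer, 4 mm wide and high, from the bar's -x end to 55 mm from the axis. The dial's white face is 32 mm below this point, the desk 72 mm.
- peak_knob (a joint): Angle of red knob and pointer, rad: 0 = pointer over the green zero mark, at the brass stop pin on the robot's side; grows clockwise seen from above, to 4.5 at the other pin. Starts at 0.7 to 1.4. Light friction (0.03 N m), no spring, stays where left. Its dial is bolted down: square foot 136 mm, drum 130 mm across; pins 9 mm high, 50 mm from the axis; spindle out of the far side to 90 mm.
- limit_tip (a point): Tip of the blue pointer of the second, otherwise identical dial with a BLUE knob (the set limit), 42.5 mm above the desk and 55 mm from that dial's centre. Leave it where it is.
- prototype: Loose clear acrylic prototype standing on the desk: two curved plates about 60 x 130 mm on four columns, 100 mm high, with two thin steel rods up to 155 mm, 0.35 kg. Origin: centre of its underside; z up. Leave it standing where it is.
Things that resemble listed ones, but are neither listed nor needed, are in the scene too. Leave any brown, orange or purple look-alike of the prototype alone.

How it is judged:
At the end, for the whole second after the job is handed in: The red knob rests within 0.175 rad (10 degrees) of its zero stop; the tip of the blue pointer is within 10 mm of where it was at the start; the acrylic prototype stands upright within 20 mm of where it stood (value of joint peak_knob below 0.175 rad and velocity of joint peak_knob between -0.05 and 0.05 rad/s and distance of limit_tip from where it was at the start of the episode below 0.01 m and distance of prototype from where it was at the start of the episode below 0.02 m and angle between prototype's own z axis and vertical below 0.2 rad); the robot touches nothing.
It fails at once if the blue limit pointer's tip is moved 10 mm or more (distance of limit_tip from where it was at the start of the episode above 0.01 m).
It fails at once if the acrylic prototype is moved 20 mm or more (distance of prototype from where it was at the start of the episode above 0.02 m).
It fails at once if the acrylic prototype is tipped over 0.2 rad (angle between prototype's own z axis and vertical above 0.2 rad).
It also fails if it takes over 27 s, if anything falls off the work surface, if the arm or the gripper's body presses on something with over 40 N, if the wrist force passes 120 N, or if a joint passes its speed limit or range.

### The arm

A 6-joint arm with a two-finger parallel gripper is mounted at the origin on the work surface. World frame = base frame: x ahead of the robot, y to its left, z up, the work surface at z = 0. Lengths are in m, angles in rad, forces in N, time in s.
With the tool pointing down it reaches from about 0.275 to 0.825 m from the base axis. Payload 4.9 kg.
Tool frame: the origin (TCP) lies midway between the tips of the shut fingers; the grasp point (between the pads) lies 19 mm behind it (grip_point_offset is the distance from the TCP to the grasp point, in m); z points along the fingers, x is the direction in which the jaws open and shut, and the axes are right-handed (so a half turn about z gives the same grasp; the last joint's range is limited). The gripper opens to 85 mm and grips with 20 to 120 N. Pads are 22 mm wide; open, the fingers measure 114 mm over their backs; the gripper's body (76 mm by 85 mm) begins 54 mm behind the grasp point. The pads swing forward as they close: fully open they stand 13 mm farther back than shut.
Start: joints at [-1.252, 0.326, -0.193, 1.052, 0, 1.437], TCP at [0.241, -0.495, 0.231] pointing down, gripper open.
Joint ranges: [-2.65, 2.65], [-0.97, 1.79], [-1.3, 1.35], [-1.93, 2.1], [-1.47, 1.37], [-3.14, 3.14]. Speed limits (rad/s): [2.57, 2.57, 3.14, 3.14, 3.14, 3.14].

### API

Orientations are given as a rotation vector (axis times angle).
In Python, from cell import * gives the robot as it stands. Calls block until the motion is done:
- movep(position, orientation): joint-space move of the TCP to a pose.
- move_l(position, velocity=0.15, rot=None, until_force=None): straight line of the TCP; rot=None keeps the orientation; velocity is the mean speed in m/s. With until_force (N) it stops when the force on the tool has changed by that much, and returns True; else False.
- set_joints(angles): joint-space move.
- let_go() and grab(newtons=None): open the fingers fully, or close them until they stop; newtons is the grip in N (None keeps the last).
- sleep(seconds).
- ik(position, orientation): joint angles nearest the present ones, or None.
- get_state(): the state.
- grab_frame(name): name is "side" or "top" or "wrist"; returns a dict with "img" (400x640x3 uint8, red, green, blue), "fx", "fy", "cx", "cy" (pixels), "cam_to_world" (4x4, takes a point from camera to world coordinates); the wrist camera has in their place "T_tool_cam" (4x4, takes a point from camera to tool coordinates, whose origin is the TCP and whose axes are the tool frame's). Camera axes: x right, y down, z forward; pixel columns grow to the right and rows downward; lengths in m; the calibration is good to about 2 mm. The wrist camera is an equidistant fisheye: a pixel r from the principal point sees the ray r / f radians off the axis. A picture is of the moment at which its call begins: read the wrist's pose just before it. There is no depth.
A pose or a line that the arm cannot do raises MotionError and nothing moves.
- sign_off(): hands the job in, once; it reports no verdict.
Trained networks look in the newest picture that a camera, given by its name, has taken for a name from the list of things; names that differ only in an ending like _2 or _b are one class to them, and where a whole thing is asked for, a point or a joint stands for the part that bears it (a point fixed in the world has none). Each returns a list of dicts, best first, with "score" (0 to 1); they miss things now and then, are a little off and sometimes report something else, mostly with a low value. They report only what shows in the picture. A call takes as long as a camera call. They do not tell look-alikes from the thing itself.
- spot_in(camera, name): "centre" ([column, row] in pixels, amid what is visible of it).
- silhouettes(camera, name): "mask" (400x640 bool, what is visible of it) and "centre" ([column, row] in pixels, amid what is visible of it).
- tip_of(camera, name): "centre" ([column, row] in pixels: a listed point, or the origin of a listed thing).
The state is a dict: "clock": time; "q": joint angles; "joint_velocities": joint speeds; "tau": joint torques, N m; "position": TCP position; "eef_rot": TCP orientation; "contact_force": force on the tool from outside, world axes, zero at the start; "wrist_torque": the same for the moment, N m; "finger_gap": opening from 0.0 (shut) to 1.0 (fully open).
Only numpy, scipy, OpenCV 4.12 (cv2) and the standard library are available. Lean on these libraries where they do the work, as an engineer would, in place of code of your own. Each camera call takes 0.05 s, during which the arm holds its last target. There are 200 camera calls.

## Working session

There is one attempt and no reset: what is moved stays moved. The work goes in short steps, each a Python script; the robot and the scene stay as the last script left them, time stands still between calls to the robot, and variables do not carry over. Pictures are saved under pics/ and viewed, about 8 in all and at most 12, crops included, and the job is handed in when it is done.

```bash
mkdir -p pics; cat > h.py <<'E'
from cell import *
import numpy as np, cv2
def save(img,name): cv2.imwrite('pics/'+name,cv2.cvtColor(img,cv2.COLOR_RGB2BGR))
def ray(f,px):
    T=np.array(f["cam_to_world"]); d=np.array([(px[0]-f["cx"])/f["fx"],(px[1]-f["cy"])/f["fy"],1.])
    return T[:3,3],T[:3,:3]@d
def at_z(f,px,z):
    o,d=ray(f,px); return o+d*(z-o[2])/d[2]
def proj(f,p):
    T=np.array(f["cam_to_world"]); c=T[:3,:3].T@(np.array(p)-T[:3,3]); return c[0]/c[2]*f["fx"]+f["cx"],c[1]/c[2]*f["fy"]+f["cy"]
E
python3 - <<'E'
from h import *
fs={}
for c in("top","side"):
    f=grab_frame(c);fs[c]=f;save(f["img"],c+"0.png");print(c,f["fx"],np.round(f["cam_to_world"],3).tolist())
    for n in("peak_knob_grip","limit_tip","prototype"):
        print(n,[(np.round(d["centre"],1).tolist(),round(d["score"],2)) for d in tip_of(c,n)])
    print([(np.round(d["centre"],1).tolist(),round(d["score"],2)) for d in spot_in(c,"peak_knob")])
print(get_state())
E
```

```text
top 463.8298541881046 [[-0.006, -0.988, 0.153, 0.452], [-1.0, 0.007, 0.008, -0.014], [-0.009, -0.153, -0.988, 1.041], [0.0, 0.0, 0.0, 1.0]]
peak_knob_grip []
limit_tip [([233.0, 226.4], 0.89)]
prototype [([273.5, 316.6], 0.95), ([346.7, 116.8], 0.93), ([272.0, 130.6], 0.91), ([435.2, 307.4], 0.59), ([227.2, 224.4], 0.52)]
[([380.5, 218.2], 0.82)]
side 376.75703766342144 [[-0.998, -0.031, 0.045, 0.534], [-0.054, 0.711, -0.701, 0.598], [-0.01, -0.702, -0.712, 0.692], [0.0, 0.0, 0.0, 1.0]]
peak_knob_grip [([328.8, 160.7], 0.62)]
limit_tip []
prototype [([229.9, 252.0], 0.93), ([397.5, 154.3], 0.82), ([412.5, 254.5], 0.72), ([233.3, 191.9], 0.69)]
[([326.0, 166.9], 0.58)]
{'clock': 0.5, 'q': array([-1.25219376e+00,  3.26226785e-01, -1.92645719e-01,  1.05199495e+00,
        3.10155596e-06,  1.43658367e+00]), 'joint_velocities': array([-0.00023864, -0.001852  ,  0.0004577 ,  0.00013614,  0.00076358,
        0.0006938 ]), 'tau': array([-7.96904860e-04, -4.42962456e+01,  2.62537587e+01,  2.77735213e-03,
       -7.53174027e-05,  6.90073364e-06]), 'position': array([ 0.24062665, -0.4945603 ,  0.23124885]), 'eef_rot': array([-2.66337305e+00,  1.66605757e+00,  8.28266740e-05]), 'contact_force': array([-0.69928139,  0.34300269,  0.66900509]), 'wrist_torque': array([0.01610812, 0.02687296, 0.03293392]), 'finger_gap': 1.0005756251388727}
```

View pics/top0.png

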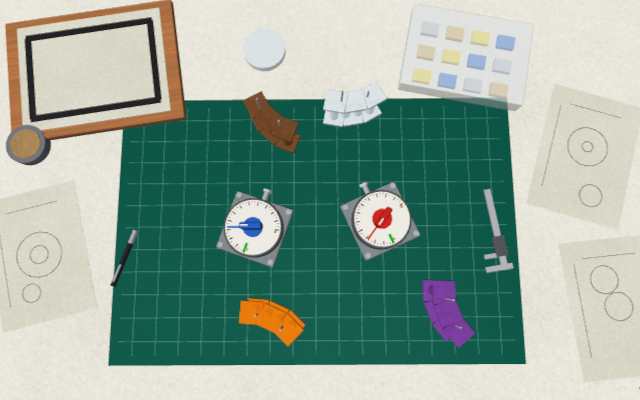

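View pics/side0.png

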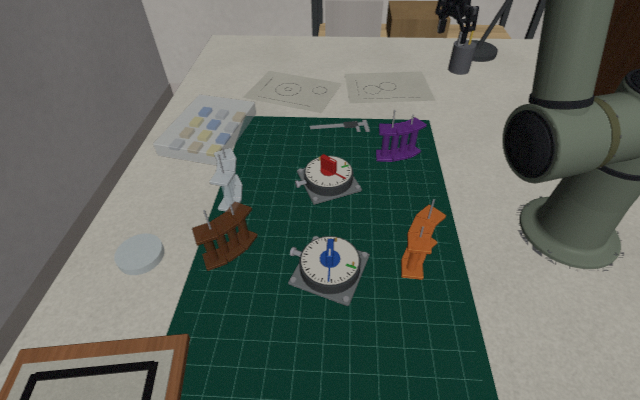

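Red dial at (381,218) with the pointer towards about (368,239), and the green mark at (392,239). The blue dial is at (253,227). The clear acrylic one is at (354,105). Brown (272,122), orange (271,320) and purple (447,312) are look-alikes to leave alone. I'll measure and confirm in one crop.

```bash
cat > meas.py <<'E'
from h import *
def dial(f,c0,r=48):
    im=f["img"].astype(int); R,G,B=im[...,0],im[...,1],im[...,2]
    yy,xx=np.mgrid[:400,:640]; near=np.hypot(xx-c0[0],yy-c0[1])<r
    white=near&(R>200)&(G>195)&(B>175)
    n,l,s,_=cv2.connectedComponentsWithStats(white.astype(np.uint8)); k=1+s[1:,4].argmax()
    hull=cv2.convexHull(np.argwhere(l==k)[:,::-1].astype(np.int32))[:,0,:]
    P=np.array([at_z(f,p,0.040)[:2] for p in hull])
    A=np.c_[2*P,np.ones(len(P))]; s=np.linalg.lstsq(A,(P**2).sum(1),rcond=None)[0]
    c=s[:2]; rad=np.sqrt(s[2]+c@c)
    red=near&(R>140)&(G<80)&(B<80); gr=near&(G>130)&(R<90)&(B<110)
    return c,rad,red,gr
def ang(f,c,mask,z,lo,hi):
    p=np.array([at_z(f,q[::-1],z)[:2]-c for q in np.argwhere(mask)]); 
    d=np.hypot(*p.T); p=p[(d>lo)&(d<hi)]; m=p.mean(0); return np.arctan2(m[1],m[0]),len(p),np.hypot(*m)
E
python3 - <<'E'
from meas import *
for cam,c0,cb in(("top",(381,218),(253,227)),("side",(328,175),(330,264))):
    f=grab_frame(cam); c,r,red,gr=dial(f,c0,48 if cam=="top" else 32)
    print(cam,"c",c.round(4),"r",r.round(4),"red",ang(f,c,red,.0425,.036,.06),"green",ang(f,c,gr,.04,.03,.07))
    c2,r2,_,_=dial(f,cb,48); print(" blue",c2.round(4),r2.round(4))
    for d in tip_of(cam,"peak_knob_grip"): print(" grip",d["centre"],at_z(f,d["centre"],.072))
    print(" proj grip",proj(f,[*c,.072]))
    if cam=="top":
        for px in((338,124),(377,116),(325,94),(385,90)): print(" proto",px,at_z(f,px,0.0).round(3),at_z(f,px,.1).round(3))
        a=cv2.resize(f["img"][60:270,300:440],None,fx=2.8,fy=2.8,interpolation=cv2.INTER_CUBIC)
    else: 
        b=cv2.resize(f["img"][110:215,180:380],None,fx=2,fy=2.8*2/2,interpolation=cv2.INTER_CUBIC)
        b=cv2.resize(f["img"][110:257,260:400][:, :],None,fx=2.8,fy=4,interpolation=cv2.INTER_CUBIC)
save(np.hstack([a,b]),"crop1.png")
E
```

```text
top c [ 0.5695 -0.1438] r 0.0593 red (np.float64(2.522642914941046), 4, np.float64(0.0471493218146729)) green (np.float64(-2.7184423342008195), 13, np.float64(0.0476798023342088))
 blue [0.5534 0.1367] 0.0593
 grip [383.8, 219.5] [ 0.5631977  -0.14419421  0.072     ]
 proj grip (np.float64(383.5288796336496), np.float64(216.5366147419716))
 proto (338, 124) [ 0.796 -0.053  0.   ] [ 0.763 -0.05   0.1  ]
 proto (377, 116) [ 0.815 -0.145  0.   ] [ 0.78  -0.132  0.1  ]
 proto (325, 94) [ 0.87  -0.024  0.   ] [ 0.83  -0.023  0.1  ]
 proto (385, 90) [ 0.878 -0.165  0.   ] [ 0.837 -0.151  0.1  ]Traceback (most recent call last):
  File "<stdin>", line 3, in <module>
  File "meas.py", line 6, in dial
    n,l,s,_=cv2.connectedComponentsWithStats(white.astype(np.uint8)); k=1+s[1:,4].argmax()
                                                                          ~~~~~~~~~~~~~~^^
ValueError: attempt to get argmax of an empty sequence
```

```bash
cat >> meas.py <<'E'
from scipy.spatial.transform import Rotation as Ro
def down(a):  # tool z down, jaw axis (x) at world angle a
    x=np.array([np.cos(a),np.sin(a),0]); z=np.array([0,0,-1.]); return Ro.from_matrix(np.c_[x,np.cross(z,x),z]).as_rotvec()
E
python3 - <<'E'
from meas import *
f=grab_frame("side"); im=f["img"]; im0=im[150:200,300:360]
im2=f.copy(); im2["img"]=np.clip(im.astype(int)*1.25,0,255)
try:
    c,r,red,gr=dial(im2,(328,177),34); print("side",c,r,ang(im2,c,red,.0425,.036,.06),ang(im2,c,gr,.04,.03,.07))
except Exception as e: print(e)
print([ (d["centre"],at_z(f,d["centre"],.072)) for d in tip_of("side","peak_knob_grip")],proj(f,[.5695,-.1438,.072]),proj(f,[.563,-.1438,.072]))
c=np.array([.567,-.144])
for s in(1,-1):
    for th in (2.52,3.57):
        q=ik([*c,.056],down(th+s*np.pi/2)); print(s,th,None if q is None else np.round(q,2))
t=grab_frame("top")["img"]
a=cv2.resize(t[60:270,300:440],None,fx=2.5,fy=2.5,interpolation=cv2.INTER_CUBIC)
b=cv2.resize(im[130:214,276:376],None,fx=4,fy=6.25,interpolation=cv2.INTER_CUBIC)
save(np.hstack([a,b]),"crop1.png"); print(get_state()["clock"])
E
```

```text
side [ 0.57478224 -0.13757781] 0.050453311367673566 (np.float64(-1.884518028744529), 47, np.float64(0.03678495648010185)) (np.float64(-2.6410940002195322), 6, np.float64(0.05497826200466127))
[([329.8, 162.6], array([ 0.56437752, -0.13692626,  0.072     ]))] (np.float64(327.9115291844669), np.float64(160.8051942726861)) (np.float64(330.45432419019915), np.float64(160.87388499866353))
1 2.52 [-0.37  0.56 -0.32  0.69  0.   -2.89]
1 3.57 [-0.37  0.56 -0.32  0.69 -0.    2.34]
-1 2.52 [-0.37  0.56 -0.32  0.69  0.    0.25]
-1 3.57 [-0.37  0.56 -0.32  0.69  0.   -0.8 ]
0.8
```

View pics/crop1.png

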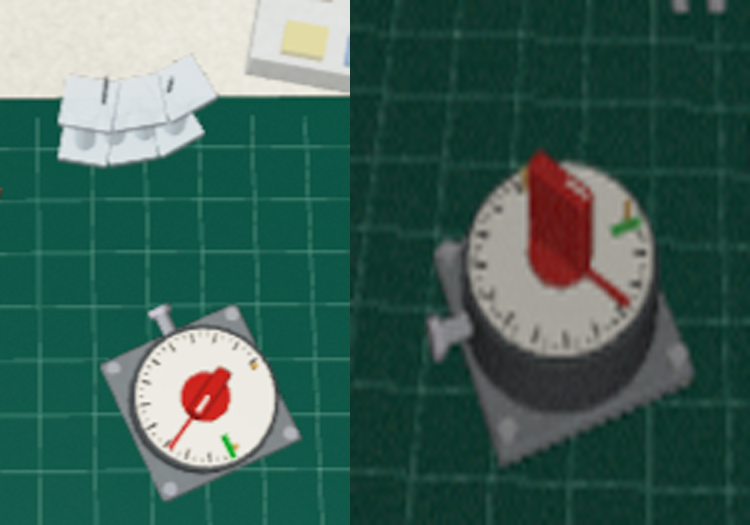

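The crop confirms it: red knob at top px (381,218), pointer lower-left, and the green mark with its pin lower-right. The clear prototype is about 0.2 m farther away and the spindle points away from the robot. Moving above the knob for a wrist check.

```bash
cat >> meas.py <<'E'
def wrist():
    s=get_state(); f=grab_frame("wrist"); T=np.eye(4); T[:3,:3]=Ro.from_rotvec(s["eef_rot"]).as_matrix(); T[:3,3]=s["position"]
    return f,T@np.array(f["T_tool_cam"])
def w_at_z(f,T,px,z):
    v=np.array([(px[0]-f["cx"])/f["fx"],(px[1]-f["cy"])/f["fy"]]); r=np.hypot(*v); u=v/max(r,1e-9)
    d=T[:3,:3]@np.array([*(u*np.sin(r)),np.cos(r)]); return T[:3,3]+d*(z-T[2,3])/d[2]
E
python3 - <<'E'
from meas import *
move_l([.566,-.143,.2],velocity=.22,rot=down(2.52-np.pi/2))
f,T=wrist(); save(f["img"],"w1.png")
for d in tip_of("wrist","peak_knob_grip"): print("grip",d["centre"],d["score"],w_at_z(f,T,d["centre"],.072))
im=f["img"].astype(int);R,G,B=im[...,0],im[...,1],im[...,2]
red=(R>110)&(G<.45*R)&(B<.45*R); gr=(G>120)&(R<.6*G)&(B<.6*G)
for n,m,z in(("red",red,.0425),("green",gr,.04)):
    P=np.array([w_at_z(f,T,q[::-1],z)[:2] for q in np.argwhere(m)]); 
    if len(P)==0: continue
    v=P-[.566,-.143]; d=np.hypot(*v.T); k=(d>.036)&(d<.062); v=v[k]; print(n,len(v),v.mean(0) if len(v) else 0,P[k][d[k].argmax()] if len(v) else 0)
s=get_state();print(s["clock"],s["position"],s["q"].round(2),T[:3,3].round(3))
E
```

```text
red 89 [ 0.01068175 -0.00364267] [ 0.52708812 -0.11141463]
green 74 [-0.03955741 -0.02001582] [ 0.5197899  -0.16780551]
3.2333 [ 0.56572919 -0.14349989  0.20010428] [-0.37  0.41 -0.15  1.01 -0.    0.25] [ 0.499 -0.094  0.343]
```

View pics/w1.png

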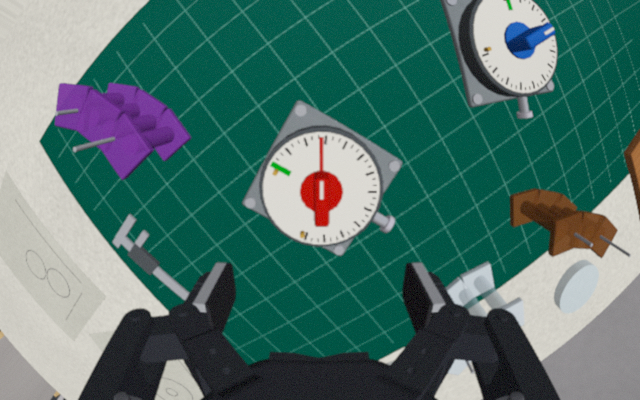

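The wrist view shows the red pointer straight up at (321,138), the bar end at (321,224) and the green mark at (281,169). The bar is aligned across the jaws. Refining the axis from the white face and the angle from the pointer pixels.

```bash
python3 - <<'E'
from meas import *
f,T=wrist(); im=f["img"].astype(int);R,G,B=im[...,0],im[...,1],im[...,2]
yy,xx=np.mgrid[:400,:640]; near=np.hypot(xx-321,yy-188)<68
w=near&(im.min(2)>165); n,l,s,_=cv2.connectedComponentsWithStats(w.astype(np.uint8)); k=1+s[1:,4].argmax()
hull=cv2.convexHull(np.argwhere(l==k)[:,::-1].astype(np.int32))[:,0,:]
P=np.array([w_at_z(f,T,p,.04)[:2] for p in hull]); A=np.c_[2*P,np.ones(len(P))]; s=np.linalg.lstsq(A,(P**2).sum(1),rcond=None)[0]
c=s[:2]; print("c",c,"r",np.sqrt(s[2]+c@c))
red=near&(R>110)&(G<.5*R)&(B<.5*R); gr=near&(G>110)&(R<.6*G)&(B<.6*G)
def pts(m,z): return np.array([w_at_z(f,T,q[::-1],z)[:2] for q in np.argwhere(m)])
p=pts(red&(yy<165),.0425); 
print("red dir",np.arctan2(*(p.mean(0)-c)[::-1]),len(p),"tip r",np.hypot(*(p-c).T).max())
vx=np.linalg.svd(p-p.mean(0))[2][0]; print("red line",np.arctan2(*vx[::-1])%np.pi,"offset of axis from line",np.cross(vx,c-p.mean(0)))
g=pts(gr,.04); print("green",np.arctan2(*(g.mean(0)-c)[::-1])%(2*np.pi),np.hypot(*(g.mean(0)-c)))
b=pts(red&(yy>205),.082); print("bar end",b.mean(0),"dir",np.arctan2(*(c-b.mean(0))[::-1]),"max r",np.hypot(*(b-c).T).max())
print(get_state()["clock"])
E
```

```text
c [ 0.57089545 -0.1429181 ] r 0.059941984891715386
red dir 2.5279271452672774 55 tip r 0.05385980883605627
red line 2.515569149315379 offset of axis from line 0.0005083333370742259
green 3.566903269955692 0.04700145356753012
bar end [ 0.57899387 -0.14884116] dir 2.5101120673834427 max r 0.020986407675355125
3.2833<stdin>:12: DeprecationWarning: Arrays of 2-dimensional vectors are deprecated. Use arrays of 3-dimensional vectors instead. (deprecated in NumPy 2.0)
```

```bash
python3 - <<'E'
from meas import *
c=[.570,-.1435]; a=2.518-np.pi/2
move_l([*c,.11],velocity=.15,rot=down(a))
hit=move_l([*c,.056],velocity=.08,until_force=8)
s=get_state(); print("down",hit,s["clock"],s["position"],s["contact_force"].round(2))
if not hit:
    grab(25); s=get_state(); print("grab",s["finger_gap"],s["clock"],s["contact_force"].round(2),s["wrist_torque"].round(3))
    for i in range(1,5):
        movep([*c,.056],down(a+.22*i)); s=get_state()
        print(.22*i,s["clock"],s["contact_force"].round(2),s["wrist_torque"].round(3),s["q"][5].round(3))
f,T=wrist(); save(f["img"],"w2.png")
E
```

```text
down False 4.8583 [ 0.57031905 -0.1436199   0.05629018] [0.64 0.34 0.04]
grab 0.1582756353516211 5.5083 [-1.7  -0.26  3.04] [-0.089  0.182 -0.076]
0.22 5.8333 [-1.14 -2.23  4.16] [-0.306  0.429  0.009] 0.035
0.44 6.1583 [-3.07 -2.48  5.05] [-0.673  0.656  0.038] -0.184
0.66 6.4833 [-3.39 -3.72  4.96] [-0.827  0.719  0.009] -0.405
0.88 6.8083 [-3.43 -5.32  5.24] [-0.993  0.698  0.015] -0.625
```

View pics/w2.png

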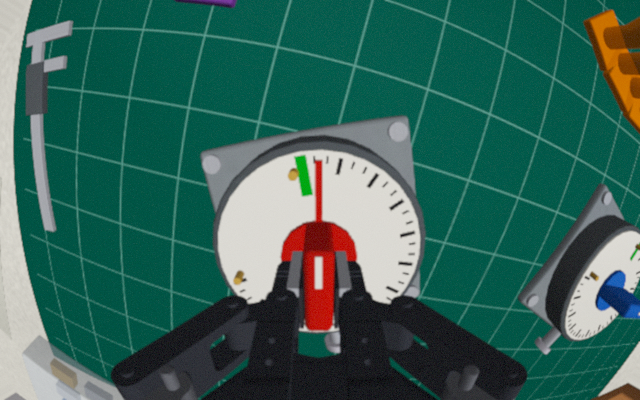

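The bar is held (gap 13.5 mm) and the pointer has followed to (319,165), just short of the green mark at (304,175). I'll finish in small steps, watching the torque.

```bash
python3 - <<'E'
from meas import *
c=[.570,-.1435]; a=2.518-np.pi/2
for d in (.94,.99,1.03,1.06,1.08):
    movep([*c,.056],down(a+d)); s=get_state()
    print(d,s["clock"],s["contact_force"].round(2),s["wrist_torque"].round(3))
    if abs(s["wrist_torque"][2])>.25: print("stop felt"); break
let_go(); s=get_state(); print("open",s["finger_gap"],s["contact_force"].round(2))
move_l([*c,.2],velocity=.15)
f,T=wrist(); save(f["img"],"w3.png"); s=get_state(); print(s["clock"],s["position"],s["contact_force"].round(2))
E
```

```text
0.94 7.1083 [-3.8  -4.52  4.1 ] [-1.     0.716  0.018]
0.99 7.3583 [-3.71 -5.92  4.33] [-1.004  0.714  0.005]
1.03 7.6083 [-2.48 -4.24  4.19] [-1.033  0.634  0.038]
1.06 7.8583 [-2.64 -4.1   4.27] [-0.956  0.645 -0.475]
stop felt
open 1.0002702261920526 [ 0.41  0.02 -0.06]
9.7083 [ 0.56927079 -0.1432414   0.19881885] [-0.72 -0.26  0.08]
```

View pics/w3.png

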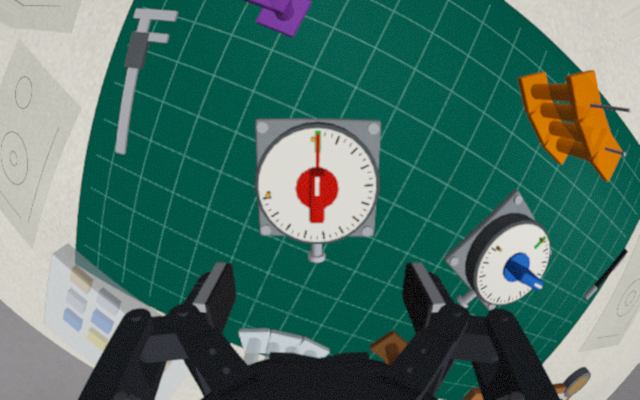

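The pointer at (318,140) now lies over the green mark, at its pin (the stop showed as -0.48 N m), and the gripper is clear. One last check that the prototype and blue pointer are unchanged, then sign off.

```bash
python3 - <<'E'
from meas import *
f=grab_frame("side"); old=cv2.cvtColor(cv2.imread("pics/side0.png"),cv2.COLOR_BGR2RGB)
D=np.abs(f["img"].astype(int)-old).max(2)>60
print("changed px: proto",D[148:212,212:246].sum(),"of",D[148:212,212:246].size,"blue",D[235:300,295:365].sum())
print([(np.round(d["centre"],1),round(d["score"],2)) for d in tip_of("side","prototype")])
s=get_state(); print(s["clock"],s["contact_force"].round(2),s["joint_velocities"].round(3)); sign_off()
E
```

```text
changed px: proto 0 of 2176 blue 0
[(array([234.7, 193. ]), 0.96), (array([410.8, 252.8]), 0.85), (array([397.5, 155.6]), 0.75), (array([230.1, 249.9]), 0.71)]
9.8083 [ 1.27 -0.54 -0.05] [-0.002 -0.001  0.005 -0.001  0.    -0.001]
the job is handed in; nothing more can be done
```

I turned the red reset knob back counterclockwise by about 1.05 rad to its zero stop, let go and backed off. The job is handed in, at about 9.8 s on the robot's clock.

**Last checks:**
- **Red pointer:** the wrist picture shows it over the green mark beside the pin. The stop was felt as a rise to 0.48 N m in wrist torque at the last step.
- **Prototype and blue dial:** the side picture shows no changed pixels at either compared with the start.
- **Gripper:** it stood open and clear about 0.13 m above the knob, with a force reading of about 1.4 N, close to zero.

**Disagreements:** The first side-camera fit of the dial face was poor (radius 50 mm against 59 to 60 mm from the top and wrist cameras), so I left it out. The trained network found no grip point in the wrist picture, so I took the axis and angle from the white face and the pointer instead.

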